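# Refit the ultrasonic cleaner's timer knob and set it to the second click

## Robot

A 6-joint arm with a two-finger parallel gripper is mounted at the origin on the work surface. World frame = base frame: x ahead of the robot, y to its left, z up, the work surface at z = 0. Lengths are in m, angles in rad, forces in N, time in s.
With the tool pointing down it reaches from about 0.275 to 0.825 m from the base axis. Payload 5.2 kg.
Tool frame: the origin (TCP) lies on the centre line of the jaws, within the pads' length; the fingertips stand 25 mm ahead of it and the grasp point (between the pads) lies 6 mm ahead of it; x points along the fingers, z is the direction in which the jaws open and shut, and the axes are right-handed (so a half turn about x gives the same grasp; the last joint's range is limited). The gripper opens to 93 mm and grips with 3 to 60 N. Pads are 15 mm wide; open, the fingers measure 128 mm over their backs; the gripper's body (75 mm by 188 mm) begins 65 mm behind the grasp point.
Start: joints at [1.124, 0.259, 1.535, -0, 1.348, -0.203], TCP at [0.133, 0.534, 0.244] pointing down, gripper open.
Joint ranges: [-3.14, 3.14], [-0.91, 2.08], [0.19, 2.58], [-1.22, 4.36], [0.22, 2.71], [-3.12, 3.12]. Speed limits (rad/s): [2.57, 2.57, 3.14, 3.14, 3.14, 3.14].

## Interface

Orientations are given as a unit quaternion [w, x, y, z].
In Python, from rig import bot gives the robot as it stands.
- The arm moves only by the tool play_rows, never from a script. Its argument "steps" is a list of rows, each a list of 7 numbers: the turn, a rotation vector about the tool's x, y, z in degrees, then the shift along the tool's x, y, z in cm, then the opening, from 0 (shut) to 1 (fully open). In form: [[wx, wy, wz, dx, dy, dz, hand], ...]. A call has 1 to 20 rows; each row is the pose to reach, as a shift and turn from the pose measured when the call began, along the tool's axes at that moment; what a row does not reach only later rows make up. A row lasts 1/10 s, in which the tool goes at most 50 mm and 8.59 degrees, less where a joint would pass 70% of its speed; a pose out of reach is approached as far as the arm can. A call with a gripper value outside its range is refused whole. The fingers move at their own pace and stop on an object; "newtons" is the grip in N (left out, the last holds). Time passes only in rows, so rows that repeat a pose let the fingers close. It gives the time, the measured TCP pose, the force and the opening at its end, in the units of the state.
- bot.sense(): the state, without advancing time (a new reading comes with each control period).
- bot.grab_frame(name): name is "side" or "top" or "wrist"; returns the picture (384x512x3 uint8, red, green, blue); there is no depth.
- bot.camera_model(name): a dict with "mtx" (3x3 intrinsics, pixels), "xyz" and "rotation" of the camera in the world. Camera axes: x right, y down, z forward; pixel columns grow to the right and rows downward; lengths in m; the calibration is good to about 2 mm. A picture is of the moment at which its call begins: read the wrist's pose just before it. camera_model takes no time and is no camera call; for the wrist camera it gives the pose at the moment of the call.
- bot.sign_off(): hands the job in, once; it reports no verdict.
The state is a dict: "time_s": time; "joint_positions": joint angles; "dq": joint speeds; "joint_efforts": joint torques, N m; "ee_pos": TCP position; "tool_rot": TCP orientation; "force": force on the tool from outside, world axes, zero at the start; "torque": the same for the moment, N m; "width": finger opening in m.
Only numpy, scipy, OpenCV 4.12 (cv2) and the standard library are available. Lean on these libraries where they do the work, as an engineer would, in place of code of your own. Each camera call takes 0.05 s, during which the arm holds its last target. There are 200 camera calls.

## Task

The pointer knob has come off the timer of the watch-parts cleaner: put it back on the keyed shaft, feeling for the key by turning it until it drops fully home onto the deck. Then set the timer to the second click clockwise from its anticlockwise stop and let go. Leave the other things on the bench where they are.

Things in the scene. Friction and masses are not known exactly. Their poses are not given: they have to be found in the camera images.
- knob_mid (a point): Pointer knob: black plastic bar-shaped knob, one narrow (pointer) end, loose, upright on the bench, bore down, 38 mm high, 45 g. This point is on its bore axis, 19 mm above its underside; x points to the pointer end, z up. Grip across its flat flanks, 24 mm apart across y, full height, from x = -19 to +17 mm; overall x = -24 to +26 mm.
- knob_bore (a point): Mouth of that knob's bore: on its axis at the underside, same axes. Square bore 11.5 mm wide, 20 mm deep, with one keyway 6.6 mm wide running from it towards the pointer end (+x), out to 11 mm from the axis.
- knob_tip (a point): Outermost end of that knob's pointer, 26 mm from its axis along its x, 19 mm above its underside; same axes. A thin white line on the knob's top leads to it.
- dial (a point): Where the timer shaft's axis meets the flat control deck of the cleaner, 60 mm above the bench; fixed. x points to the cleaner's back (tank), y left, z up. Six rest positions (clicks) 20 degrees (0.35 rad) apart, a tick at each: pointer 50 degrees left of x at the anticlockwise stop (from above), 50 degrees right at the other; the second click from that stop is 10 degrees (0.175 rad) left.
- shaft_top (a point): Top of the upright steel shaft, 18 mm above the deck, on its axis. Round, 10 mm diameter, top 3 mm coned to 6 mm. Its lowest 10 mm carry a key 5 mm wide reaching 10 mm from the axis on one side. Off the key the knob stops 10 mm above the deck; aligned, it drops until it rests on the deck. This entry's axes do not turn with the shaft.
- cleaner: Stainless ultrasonic cleaner, fixed, 240 mm deep (x), 170 wide; origin under its centre; shaft axis 55 mm in front (-x). Tank: to 117 mm high, from 55 mm behind the shaft axis. The shaft's key is found 5 to 50 degrees right of the dial's x, mostly at a click; the angle is not given. Turning the shaft takes about 0.1 Nm; pressing the knob lightly (about 5 N) while turning hardly drags it.
- round_knob: Bystander: a plain round black knob, 42 mm diameter, 28 mm high; origin at its underside centre.
- loupe: Bystander: eye loupe, black tube with a lens, 40 mm diameter, 28 mm high; origin under its centre.
- dish: Bystander: white ceramic dish, 84 mm diameter, 24 mm high; origin under its centre.
- opener: Bystander: steel watch case opener with wooden handle, lying along its x, 165 mm long, 24 mm high; origin at the handle's front end, on the bench.
- tray: Bystander: black plastic parts tray, 120 x 180 x 18 mm; origin under its centre.
- stand: Bystander: wooden watch stand with a watch, 152 mm high, base 90 x 90 mm; origin under its centre.
Things that resemble listed ones, but are neither listed nor needed, are in the scene too. Leave any brown or yellow look-alike of the part that bears knob_mid alone.

How it is judged:
By the outcome, as a careful person would: the job done as asked, in the order asked, and still so for the second after the job is handed in, with the robot touching nothing.
It also fails if it takes over 67 s, if anything falls off the work surface, if the arm or the gripper's body presses on something with over 40 N, if the wrist force passes 120 N, or if a joint passes its speed limit or range.

## Working session

There is one attempt and no reset: what is moved stays moved. The work goes in short steps, Python scripts to look and compute and a tool call to move; the robot and the scene stay as the last step left them, time stands still between calls to the robot, and variables do not carry over. Pictures are saved under pics/ and viewed, about 8 in all and at most 12, crops included, and the job is handed in when it is done.

Besides the shell and the picture viewer there is one more tool, called after "Emit:" as name(argument=value, ...) on one line, values as JSON. play_rows: Moves the arm, as the interface text tells. Its arguments: {"type":"object","properties":{"steps":{"type":"array","items":{"type":"array","items":{"type":"number"}}},"newtons":{"type":"number"}},"required":["steps"]}

```bash
mkdir -p pics
cat > h.py <<'E'
import numpy as np, cv2
from rig import bot
from scipy.spatial.transform import Rotation as R
def shot(n,f):
    m=bot.camera_model(n); im=np.array(bot.grab_frame(n)); cv2.imwrite('pics/'+f+'.png',im[:,:,::-1]); return im,m
def Rm(m):
    r=np.array(m['rotation'],float)
    return r if r.shape==(3,3) else R.from_quat(r[[1,2,3,0]]).as_matrix()
def cast(m,u,v,z):
    d=Rm(m)@np.linalg.inv(np.array(m['mtx']))@np.array([u,v,1.]); c=np.array(m['xyz']); return c+d*(z-c[2])/d[2]
def proj(m,p):
    q=np.array(m['mtx'])@Rm(m).T@(np.array(p)-np.array(m['xyz'])); return q[:2]/q[2]
E
python3 - <<'E'
from h import *
a,m=shot('top','top0'); b,m2=shot('side','side0')
print(m,m2); print(bot.sense())
cv2.imwrite('pics/both.png',cv2.resize(a,(800,600),interpolation=cv2.INTER_CUBIC)[:,:,::-1])
E
```

```text
{'mtx': array([[368.346745  ,   0.        , 256.22764679],
       [  0.        , 368.346745  , 194.60790373],
       [  0.        ,   0.        ,   1.        ]]), 'xyz': array([ 0.53476531, -0.01255114,  1.10095452]), 'rotation': array([ 0.02549143, -0.69724679,  0.71622622, -0.01473433])} {'mtx': array([[373.04278471,   0.        , 255.02646673],
       [  0.        , 373.04278471, 192.73258889],
       [  0.        ,   0.        ,   1.        ]]), 'xyz': array([0.29032079, 0.78158008, 0.61033129]), 'rotation': array([ 0.09413303, -0.16675457,  0.86618878, -0.46157219])}
{'time_s': 0.1, 'joint_positions': array([ 1.12421302e+00,  2.59257691e-01,  1.53597535e+00,  9.48957836e-06,
        1.34802303e+00, -2.02741480e-01]), 'dq': array([-0.0003164 , -0.00223329, -0.00251427,  0.00049734, -0.00089909,
       -0.00024857]), 'joint_efforts': array([ 1.11621783e-03, -4.38212729e+01, -2.84642458e+01,  7.17975106e-02,
        3.62612586e-02, -5.57741134e-05]), 'ee_pos': array([0.13252732, 0.53331904, 0.24290683]), 'tool_rot': array([ 0.55656999, -0.43573669,  0.55762647,  0.4352196 ]), 'force': array([-0.25811586,  0.02082916,  0.41116612]), 'torque': array([0.00362547, 0.02139722, 0.02341769]), 'width': 0.09284204263339085}
```

View pics/both.png

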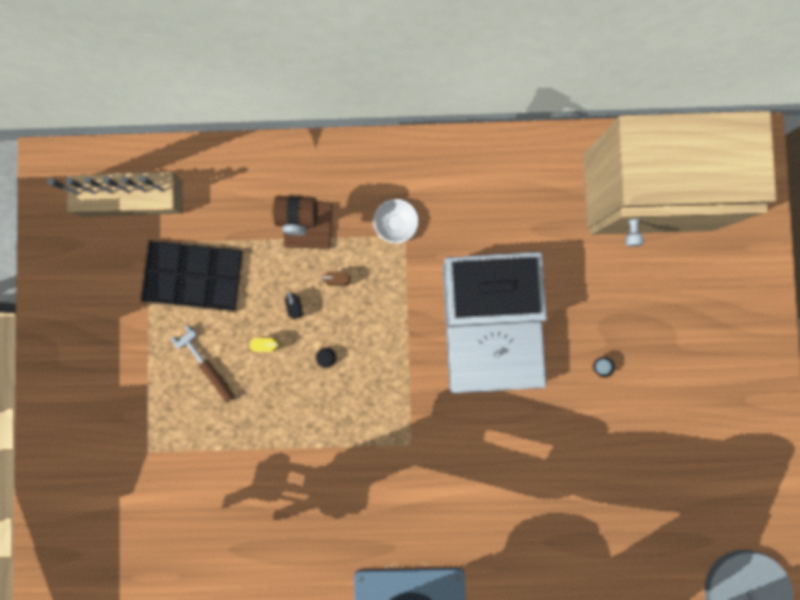

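View pics/side0.png

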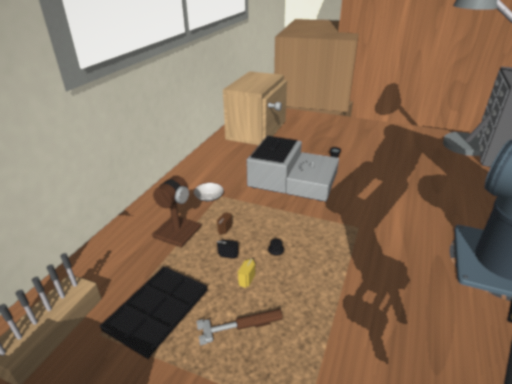

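Candidates in the top view (800-px scale): black bar with a light line at (293,303) fits knob_mid. The round black one at (326,357), brown at (336,278) and yellow at (263,345) don't fit. The shaft is near (500,351) on the deck. I'll measure these roughly and confirm with a crop.

Run:
```python
from h import *
m=bot.camera_model('top'); im=cv2.imread('pics/top0.png')
g=im.max(2); s=0.64
x0,y0=int(275*s),int(280*s); c=g[y0:y0+32,x0:x0+26]; k=(c<75).astype(np.uint8)
n,l,st,ce=cv2.connectedComponentsWithStats(k); i=1+st[1:,4].argmax(); u,v=ce[i]+[x0,y0]
print('knob',u,v,st[i],cast(m,u,v,.03))
for p in [(500,351),(447,324),(545,320),(450,391),(546,387),(477,343),(511,343)]: print(p,cast(m,p[0]*s,p[1]*s,.078 if p[0]==500 else .06).round(4))
a=cv2.resize(im[165:240,150:225],(600,600),interpolation=cv2.INTER_CUBIC)
b=cv2.resize(im[195:255,280:355],(200,160)); cv2.imwrite('pics/crop1.png',a)
w,mw=shot('wrist','w0'); print(mw['xyz'],Rm(mw)); s_=bot.sense(); print(R.from_quat(np.array(s_['tool_rot'])[[1,2,3,0]]).as_matrix())
```

```text
knob 188.6629213483146 196.40449438202248 [ 8 10 10 14 89] [0.59611717 0.20033964 0.03      ]
(500, 351) [ 0.5054 -0.1716  0.078 ]
(447, 324) [ 0.5559 -0.0808  0.06  ]
(545, 320) [ 0.5584 -0.2573  0.06  ]
(450, 391) [ 0.4357 -0.0824  0.06  ]
(546, 387) [ 0.4385 -0.2542  0.06  ]
(477, 343) [ 0.5203 -0.1336  0.06  ]
(511, 343) [ 0.5187 -0.1947  0.06  ]
[0.05688069 0.5523608  0.38281318] [[ 2.41813224e-01  9.30799700e-01  2.74113634e-01]
 [ 9.70322661e-01 -2.31804426e-01 -6.88523232e-02]
 [-5.46968169e-04  2.82628072e-01 -9.59229417e-01]]
[[-5.63363566e-04 -9.70435609e-01  2.41359508e-01]
 [-1.24941061e-03  2.41360041e-01  9.70434835e-01]
 [-9.99999061e-01  2.45150498e-04 -1.34844600e-03]]
```

View pics/crop1.png

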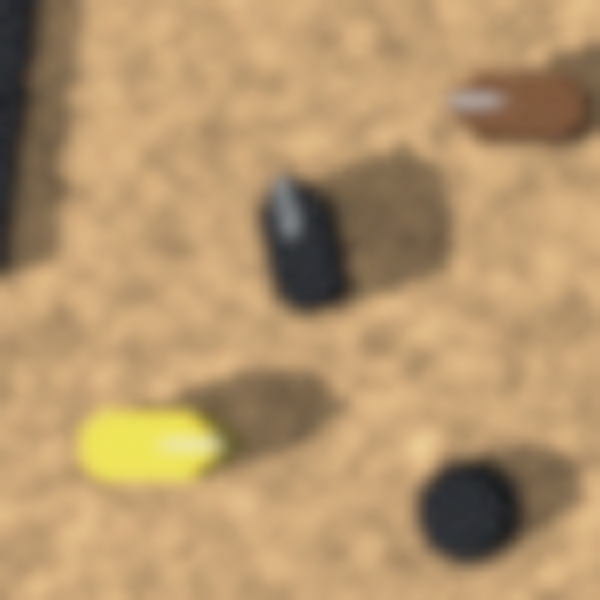

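```bash
cat >> h.py <<'E'
def pose():
    s=bot.sense(); return np.array(s['ee_pos']),R.from_quat(np.array(s['tool_rot'])[[1,2,3,0]]),s
def go(p,th):
    """th: heading of knob x in deg (tool z at th+90)"""
    P,Q,s=pose(); t=np.radians(th)
    X=np.array([0,0,-1.]); Z=np.array([-np.sin(t),np.cos(t),0]); Y=np.cross(Z,X)
    r=(Q.inv()*R.from_matrix(np.c_[X,Y,Z])).as_rotvec(degrees=True); d=Q.inv().apply(np.array(p)-P)*100
    print('turn',r.round(2),'shift',d.round(2),'t',s['time_s'],'F',np.round(s['force'],1),'q6',s['joint_positions'][5].round(2)); return r,d
E
python3 - <<'E'
from h import *
m=bot.camera_model('top')
a=cast(m,185,187.2,.038);b=cast(m,189.75,203.5,.02);print(a,b,np.degrees(np.arctan2(*(a-b)[1::-1])))
go([.597,.2,.16],14)
E
```

```text
[0.62270423 0.20898421 0.038     ] [0.57568576 0.19945251 0.02      ] 11.459841117991248
turn [-27.97  -0.07  -0.03] shift [  8.32 -53.12 -21.13] t 0.15 F [ 0.6 -0.5 -0.8] q6 -0.2
```

Emit:
play_rows(steps=[[-8,0,0,2,-13,-5,0.6],[-16,0,0,4,-27,-10.5,0.6],[-24,0,0,6,-40,-16,0.6],[-28,0,0,8.3,-53.1,-21.1,0.6],[-28,0,0,8.3,-53.1,-21.1,0.6],[-28,0,0,8.3,-53.1,-21.1,0.6],[-28,0,0,8.3,-53.1,-21.1,0.6],[-28,0,0,8.3,-53.1,-21.1,0.6],[-28,0,0,8.3,-53.1,-21.1,0.6],[-28,0,0,8.3,-53.1,-21.1,0.6],[-28,0,0,8.3,-53.1,-21.1,0.6],[-28,0,0,8.3,-53.1,-21.1,0.6],[-28,0,0,8.3,-53.1,-21.1,0.6],[-28,0,0,8.3,-53.1,-21.1,0.6]])

```text
time_s: 1.55
ee_pos: [0.5968, 0.1996, 0.1591]
tool_rot: [0.435, -0.556, 0.437, 0.557]
force: [-0.2, 0.2, -0.3]
width: 0.056
```

Run:
```python
from h import *
w,m=shot('wrist','w1'); P,Q,s=pose(); print(P,s['width'])
print('predicted',proj(m,[.597,.2,.038]))
```

```text
[0.59607894 0.20053706 0.15958766] 0.05570826025198261
predicted [259.03965243 194.79689456]
```

View pics/w1.png

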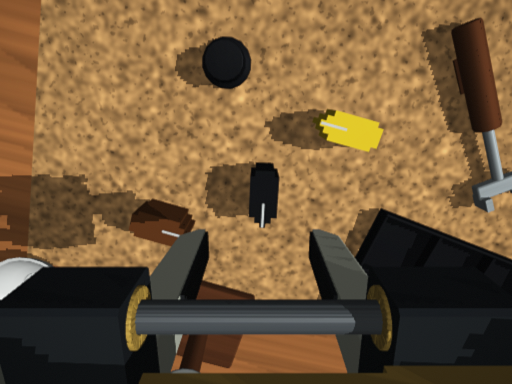

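Run:
```python
from h import *
m=bot.camera_model('wrist'); im=cv2.imread('pics/w1.png').astype(int)
c=im[150:235,240:290]; k=(c.max(2)<60)
for r in range(10,80,6):
    x=np.where(k[r])[0]; print(r+150,x.min()+240 if len(x) else None,x.max()+240 if len(x) else None)
wl=(c.min(2)>170); v,u=np.where(wl); u=u+240;v=v+150; print(u.min(),u.max(),v.min(),v.max())
pts=np.array([cast(m,a,b,.038) for a,b in zip(u,v)]); 
f=np.polyfit(pts[:,0],pts[:,1],1); print(np.degrees(np.arctan(f[0])),pts.min(0),pts.max(0))
i=pts[:,0].argmax(); t=pts[i]; th=np.arctan(f[0]); print('tip',t,'axis est',t-.026*np.array([np.cos(th),np.sin(th),0]))
```

```text
160 None None
166 255 272
172 251 276
178 250 278
184 250 277
190 250 277
196 249 276
202 249 276
208 249 276
214 249 275
220 255 269
226 None None
261 263 204 226
11.532691765224984 [0.60354533 0.20556753 0.038     ] [0.62328248 0.21022347 0.038     ]
tip [0.62328248 0.20938819 0.038     ] axis est [0.5978074  0.20419009 0.038     ]
```

Run:
```python
from h import *
go([.598,.2045,.08],12); go([.598,.2045,.031],12)
```

```text
turn [ 2.   -0.02 -0.15] shift [ 7.96 -0.3   0.34] t 1.6 F [ 0.8  0.1 -0.5] q6 -1.67
turn [ 2.   -0.02 -0.15] shift [12.86 -0.32  0.34] t 1.6 F [ 0.8  0.1 -0.5] q6 -1.67
```

Emit:
play_rows(newtons=25, steps=[[2,0,-0.1,4,-0.3,0.3,0.6],[2,0,-0.1,8,-0.3,0.3,0.6],[2,0,-0.1,11,-0.3,0.3,0.6],[2,0,-0.1,12.8,-0.3,0.3,0.6],[2,0,-0.1,12.9,-0.3,0.3,0.6],[2,0,-0.1,12.9,-0.3,0.3,0.6],[2,0,-0.1,12.9,-0.3,0.3,0.1],[2,0,-0.1,12.9,-0.3,0.3,0.1],[2,0,-0.1,12.9,-0.3,0.3,0.1],[2,0,-0.1,12.9,-0.3,0.3,0.1],[2,0,-0.1,12.9,-0.3,0.3,0.1],[2,0,-0.1,12.9,-0.3,0.3,0.1]])

```text
time_s: 2.8
ee_pos: [0.5982, 0.204, 0.0311]
tool_rot: [-0.445, 0.55, -0.445, -0.549]
force: [-0.6, -0.6, 4.2]
width: 0.0241
```

Run:
```python
from h import *
P,Q,s=pose(); print(P,s['width']); go([.598,.2045,.19],12); go([.507,-.171,.19],-3)
```

```text
[0.59821785 0.20401318 0.03113226] 0.024050120868686756
turn [-0.01 -0.03 -0.01] shift [-1.589e+01  1.000e-02  5.000e-02] t 2.8 F [-0.6 -0.6  4.2] q6 -1.63
turn [ 1.499e+01 -3.000e-02 -1.000e-02] shift [-15.87  16.72 -34.79] t 2.8 F [-0.6 -0.6  4.2] q6 -1.63
```

Emit:
play_rows(steps=[[0,0,0,-5,0,0,0.1],[0,0,0,-10,0,0,0.1],[2,0,0,-15,2,-4,0.1],[5,0,0,-19,6,-12,0.1],[10,0,0,-19,11,-23,0.1],[15,0,0,-19,16.7,-34.8,0.1],[15,0,0,-19,16.7,-34.8,0.1],[15,0,0,-19,16.7,-34.8,0.1],[15,0,0,-19,16.7,-34.8,0.1],[15,0,0,-19,16.7,-34.8,0.1],[15,0,0,-19,16.7,-34.8,0.1],[15,0,0,-19,16.7,-34.8,0.1],[15,0,0,-19,16.7,-34.8,0.1],[15,0,0,-19,16.7,-34.8,0.1]])

```text
time_s: 4.2
ee_pos: [0.5074, -0.1692, 0.221]
tool_rot: [0.512, -0.487, 0.513, 0.487]
force: [0.0, -0.0, 0.1]
width: 0.024
```

Run:
```python
from h import *
P,Q,s=pose(); w,m=shot('wrist','w2'); print(P,s['width'],s['force']); print(proj(m,[.505,-.1716,.078]),proj(m,[.505,-.1716,.06]))
cv2.imwrite('pics/w2b.png',cv2.resize(w,(800,600),interpolation=cv2.INTER_CUBIC)[:,:,::-1])
```

```text
[ 0.5074074  -0.1692231   0.22099973] 0.023965197339603533 [ 0.02467077 -0.04256192  0.11886451]
[255.47695645 184.68936279] [255.61887054 179.7873226 ]
```

View pics/w2b.png

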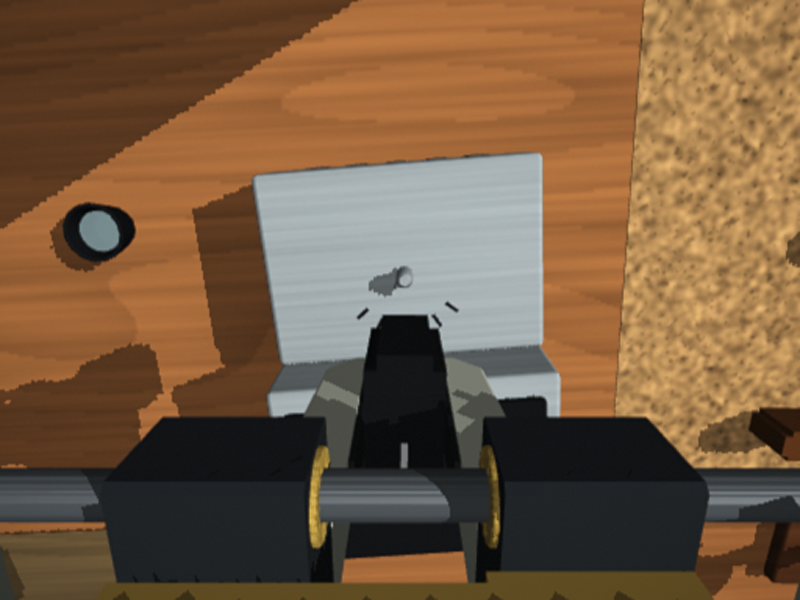

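Run:
```python
from h import *
im=cv2.imread('pics/w2.png'); m=bot.camera_model('wrist'); P,Q,s=pose()
zu=P[2]-.031
for p in [(381,316),(405,316),(428,316)]: 
    q=cast(m,p[0]*.64,p[1]*.64,zu); print('tail',q,Q.inv().apply(q-P))
for e in [(254,178),(541,154),(542,345)]: print('edge',cast(m,e[0]*.64,e[1]*.64,.06))
cv2.imwrite('pics/c2.png',cv2.resize(im[160:215,215:315],(800,440),interpolation=cv2.INTER_CUBIC))
```

```text
tail [ 0.48484688 -0.17607009  0.19002893] [ 0.03100943  0.02222389 -0.00802139]
tail [ 0.48527748 -0.16762444  0.19002893] [0.03101141 0.02221781 0.00043522]
tail [ 0.48569016 -0.15952998  0.19002893] [0.0310133  0.02221198 0.00854019]
edge [ 0.44006093 -0.25174064  0.06      ]
edge [ 0.43513217 -0.08748062  0.06      ]
edge [ 0.55130144 -0.08391361  0.06      ]
```

View pics/c2.png

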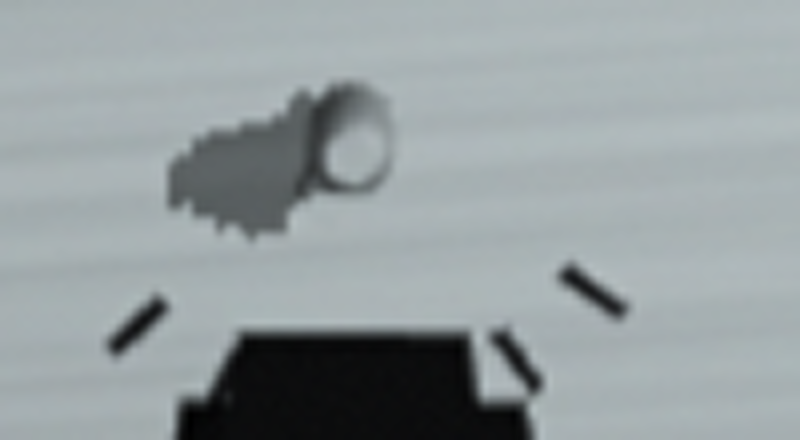

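Run:
```python
from h import *
m=bot.camera_model('wrist'); P,Q,s=pose()
A=cast(m,258.7,179.2,.078); print('shaft',A)
o=np.array([0,-.0016,.0004]); off=Q.apply(o); print(off)
for z in(.115,.104): go(np.r_[(A-off)[:2],z],-3)
for t,(a,b) in {'-50':(137,325),'50':(593,290)}.items():
    q=cast(m,214.5+(a+.5)/8,159.5+(b+.5)/8,.06)-A; print(t,np.degrees(np.arctan2(q[1],q[0])),np.hypot(*q[:2]))
```

```text
shaft [ 0.50018248 -0.16845377  0.078     ]
[ 1.61806241e-03  3.19176329e-04 -7.20105898e-07]
turn [ 0.12  0.01 -0.03] shift [ 1.06e+01  8.90e-01 -1.00e-02] t 4.25 F [ 0.8  0.3 -0.7] q6 -2.05
turn [ 0.12  0.01 -0.03] shift [ 1.17e+01  8.80e-01 -1.00e-02] t 4.25 F [ 0.8  0.3 -0.7] q6 -2.05
-50 -48.67312491616263 0.03642017658913637
50 51.14067677442484 0.03575389984487961
```

Emit:
play_rows(steps=[[0.1,0,0,4,0.8,0,0.1],[0.1,0,0,8,0.8,0,0.1],[0.1,0,0,10.3,0.8,0,0.1],[0.1,0,0,10.6,0.8,0,0.1],[0.1,0,0,10.6,0.8,0,0.1],[0.1,0,0,10.6,0.8,0,0.1]])

```text
time_s: 4.85
ee_pos: [0.5007, -0.1687, 0.1165]
tool_rot: [0.513, -0.488, 0.512, 0.486]
force: [0.8, 0.0, 0.2]
width: 0.0241
```

Run:
```python
from h import *
P,Q,s=pose(); w,m=shot('wrist','w3'); print(P,s['force']); 
print(proj(m,[.5002,-.1685,.078]))
a,_=shot('side','s3'); mS=bot.camera_model('side'); u,v=proj(mS,[.5,-.169,.09]).astype(int)
b=cv2.resize(a[v-25:v+25,u-30:u+30],(480,400),interpolation=cv2.INTER_CUBIC)
c=cv2.resize(w[120:240,200:320],(400,400),interpolation=cv2.INTER_CUBIC)
cv2.imwrite('pics/c3.png',np.hstack([c,b])[:,:800,::-1])
```

```text
[ 0.50065644 -0.16874488  0.11650289] [0.8472965  0.01974498 0.21141206]
[258.8480159  233.17121948]
```

View pics/c3.png

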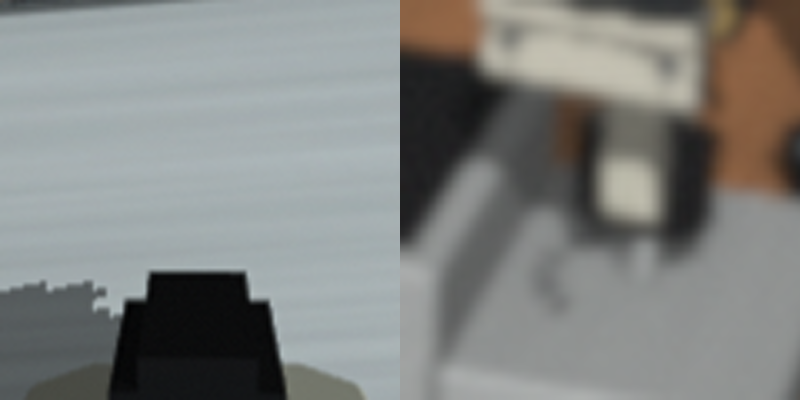

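Emit:
play_rows(steps=[[0,0,0,0.3,0.08,0,0.1],[0,0,0,0.6,0.08,0,0.1],[0,0,0,0.9,0.08,0,0.1],[0,0,0,1.1,0.08,0,0.1],[0,0,0,1.2,0.08,0,0.1],[0,0,0,1.2,0.08,0,0.1]])

```text
time_s: 5.55
ee_pos: [0.4996, -0.169, 0.1044]
tool_rot: [0.513, -0.488, 0.513, 0.486]
force: [-0.7, -0.2, 0.9]
width: 0.0239
```

Emit:
play_rows(steps=[[0,0,0,0.2,0,0,0.1],[0,0,0,0.35,0,0,0.1],[0,0,0,0.4,0,0,0.1],[0,0,0,0.4,0,0,0.1]])

```text
time_s: 5.95
ee_pos: [0.4998, -0.1691, 0.1007]
tool_rot: [0.513, -0.488, 0.513, 0.486]
force: [0.5, 0.7, 3.7]
width: 0.0237
```

Emit:
play_rows(steps=[[1.5,0,0,0.05,0,0,0.1],[3,0,0,0.05,0,0,0.1],[4.5,0,0,0.05,0,0.01,0.1],[6,0,0,0.05,0,0.02,0.1],[7.5,0,0,0.05,0,0.02,0.1],[9,0,0,0.05,0,0.03,0.1],[10.5,0,0,0.05,0,0.03,0.1],[12,0,0,0.05,0,0.03,0.1],[12,0,0,0.05,0,0.03,0.1]])

```text
time_s: 6.85
ee_pos: [0.4999, -0.1688, 0.1002]
tool_rot: [0.561, -0.431, 0.561, 0.43]
force: [-0.9, 1.7, 4.1]
width: 0.0241
```

Run:
```python
from h import *
P,Q,s=pose(); print(P,s['force'],s['torque'])
go([.4998,-.1690,P[2]],-3)
```

```text
[ 0.4999093  -0.16875372  0.10016834] [-0.89546859  1.68053899  4.13529505] [ 0.26788223 -0.01531936 -0.05345595]
turn [-12.02  -0.05   0.14] shift [ 0.    0.   -0.03] t 6.85 F [-0.9  1.7  4.1] q6 -1.85
```

Emit:
play_rows(steps=[[1.5,0,0,0.04,0,0,0.1],[3,0,0,0.04,0,0,0.1],[4.5,0,0,0.04,0,0.01,0.1],[6,0,0,0.04,0,0.02,0.1],[7.5,0,0,0.04,0,0.02,0.1],[9,0,0,0.04,0,0.03,0.1],[10.5,0,0,0.04,0,0.03,0.1],[12,0,0,0.04,0,0.03,0.1],[13,0,0,0.04,0,0.03,0.1],[13,0,0,0.04,0,0.03,0.1]])

```text
time_s: 7.85
ee_pos: [0.5, -0.1684, 0.0998]
tool_rot: [0.607, -0.365, 0.606, 0.363]
force: [0.4, 0.2, 0.7]
width: 0.0238
```

Force vanished at about -28°, so it's probably aligned. I'll press down gently.

Emit:
play_rows(steps=[[0,0,0,0.1,0,0,0.1],[0,0,0,0.2,0,0,0.1],[0,0,0,0.25,0,0,0.1],[0,0,0,0.25,0,0,0.1]])

```text
time_s: 8.25
ee_pos: [0.4999, -0.1683, 0.0971]
tool_rot: [0.607, -0.365, 0.606, 0.363]
force: [-0.3, -0.5, -0.4]
width: 0.024
```

It's dropping freely. Continuing to the deck, expected at TCP z≈0.091.

Emit:
play_rows(steps=[[0,0,0,0.15,0,0,0.1],[0,0,0,0.3,0,0,0.1],[0,0,0,0.45,0,0,0.1],[0,0,0,0.55,0,0,0.1],[0,0,0,0.62,0,0,0.1],[0,0,0,0.65,0,0,0.1],[0,0,0,0.65,0,0,0.1]])

```text
time_s: 8.95
ee_pos: [0.4999, -0.1683, 0.0911]
tool_rot: [0.607, -0.365, 0.606, 0.363]
force: [-1.9, 1.2, 4.9]
width: 0.0237
```

Run:
```python
from h import *
P,Q,s=pose(); print(P,s['force'],s['torque'])
go([.4999,-.1683,P[2]],11.2)
for f in(-3,): go(P,f)
```

```text
[ 0.49987763 -0.16832958  0.09108496] [-1.90373582  1.15313622  4.92992481] [ 0.20691188  0.37792022 -0.03237697]
turn [-39.24  -0.05   0.13] shift [ 0. -0.  0.] t 8.95 F [-1.9  1.2  4.9] q6 -1.62
turn [-25.04  -0.03   0.13] shift [0. 0. 0.] t 8.95 F [-1.9  1.2  4.9] q6 -1.62
```

Emit:
play_rows(steps=[[-3,0,0,-0.02,0,-0.01,0.1],[-6,0,0,-0.02,0,-0.02,0.1],[-9,0,0,-0.02,0,-0.02,0.1],[-12,0,0,-0.02,0,-0.03,0.1],[-15,0,0,-0.02,0,-0.04,0.1],[-18,0,0,-0.02,-0.01,-0.05,0.1],[-20,0,0,-0.02,-0.01,-0.05,0.1],[-20,0,0,-0.02,-0.01,-0.05,0.1]])

```text
time_s: 9.75
ee_pos: [0.499, -0.1696, 0.0913]
tool_rot: [0.533, -0.465, 0.534, 0.463]
force: [-3.7, -4.2, 2.5]
width: 0.0237
```

Run:
```python
from h import *
P,Q,s=pose(); print(P,s['force'],s['torque'],s['width'])
go(P,11.2)
```

```text
[ 0.49904314 -0.16958788  0.09127049] [-3.70019725 -4.21238047  2.54642311] [-0.65762783  0.73432582 -0.1092464 ] 0.02366044398894132
turn [-19.23  -0.13   0.04] shift [0. 0. 0.] t 9.75 F [-3.7 -4.2  2.5] q6 -1.97
```

Emit:
play_rows(steps=[[-3,0,0,0,0,-0.01,0.1],[-6,0,0,0,0,-0.02,0.1],[-9,0,0,0,0,-0.02,0.1],[-12,0,0,0,0,-0.03,0.1],[-15,0,0,0,0,-0.04,0.1],[-18,0,0,0,0,-0.05,0.1],[-21,0,0,0,0,-0.05,0.1],[-23,0,0,0,0,-0.05,0.1],[-23,0,0,0,0,-0.05,0.1]])

```text
time_s: 10.65
ee_pos: [0.4992, -0.17, 0.0913]
tool_rot: [-0.43, 0.562, -0.431, -0.56]
force: [0.0, -0.7, -0.2]
width: 0.0242
```

Run:
```python
from h import *
P,Q,s=pose(); print(P,s['force'],s['torque'],s['width'])
go(P,11.2)
```

```text
[ 0.49919763 -0.16996794  0.09127558] [ 0.04395219 -0.69977999 -0.17830369] [-0.01084481 -0.01983481 -0.06249132] 0.024247358156890848
turn [ 3.73 -0.13  0.04] shift [0. 0. 0.] t 10.65 F [ 0.  -0.7 -0.2] q6 -2.37
```

Emit:
play_rows(steps=[[2,0,0,0,0,0,0.1],[3.7,0,0,0,0,0.01,0.1],[3.7,0,0,0,0,0.01,0.1],[3.7,0,0,0,0,0.01,0.1]])

```text
time_s: 11.05
ee_pos: [0.4993, -0.1698, 0.0913]
tool_rot: [-0.448, 0.547, -0.449, -0.546]
force: [-0.7, 0.4, 0.4]
width: 0.0238
```

Run:
```python
from h import *
P,Q,s=pose(); print(P,s['force'],s['torque'],s['width']); go(P,11.2)
```

```text
[ 0.49927023 -0.16979454  0.09127028] [-0.74138124  0.36177915  0.37579447] [ 0.09032825  0.00376678 -0.01509321] 0.023805591464472215
turn [ 0.03 -0.12  0.06] shift [0. 0. 0.] t 11.05 F [-0.7  0.4  0.4] q6 -2.31
```

Emit:
play_rows(steps=[[0,0,0,0,0,0,0.3],[0,0,0,0,0,0,0.45],[0,0,0,0,0,0,0.45],[0,0,0,0,0,0,0.45],[0,0,0,-1,0,0,0.45],[0,0,0,-4,0,0,0.45],[0,0,0,-8,0,0,0.45],[0,0,0,-12,0,0,0.45],[0,0,0,-13,0,0,0.45],[0,0,0,-13,0,0,0.45]])

```text
time_s: 12.05
ee_pos: [0.5001, -0.1701, 0.2237]
tool_rot: [-0.449, 0.549, -0.449, -0.544]
force: [-0.4, -0.1, -0.6]
width: 0.0416
```

Run:
```python
from h import *
P,Q,s=pose(); w,m=shot('wrist','w4'); print(P,s['force'],s['width'])
u,v=proj(m,[.5005,-.169,.098]).astype(int); print(u,v)
x0,y0=max(0,u-75),max(0,v-56); c=w[y0:y0+112,x0:x0+150]; print(x0,y0)
cv2.imwrite('pics/c4.png',cv2.resize(c,None,fx=5.3333,fy=5.3333,interpolation=cv2.INTER_CUBIC)[:,:,::-1])
wl=(c.min(2)>215); n,l,st,ce=cv2.connectedComponentsWithStats(wl.astype(np.uint8)); print(st[1:],ce[1:])
```

```text
[ 0.50008804 -0.17009087  0.22374276] [-0.40780558 -0.06241634 -0.60107253] 0.0416151674872856
260 192
185 136
[[74 64  1 16 16]] [[74.  71.5]]
```

View pics/c4.png

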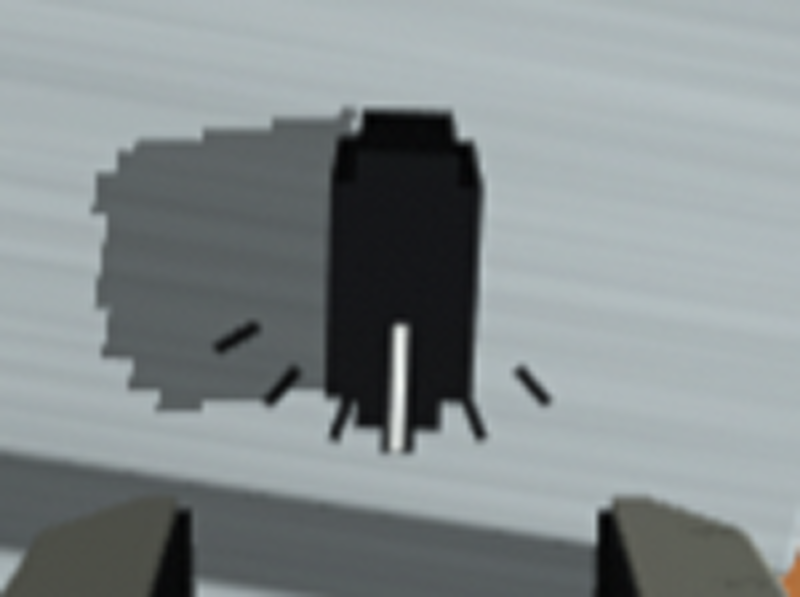

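Run:
```python
from h import *
m=bot.camera_model('wrist'); f=5.3333
W=lambda a,b,z: cast(m,184.5+(a+.5)/f,135.5+(b+.5)/f,z)
t=W(397,450,.098); b=W(401,325,.098); d=t-b; print('line',np.degrees(np.arctan2(d[1],d[0])),t)
ang={}
for n,(p,q) in {-50:((258,325),(216,350)),-30:((297,370),(268,403)),-10:((350,400),(335,438)),30:((466,400),(481,438)),50:((518,368),(547,403))}.items():
    d=W(*q,.06)-W(*p,.06); a=np.degrees(np.arctan2(d[1],d[0])); print(n,a.round(1),(a-n).round(1),W(*[(i+j)/2 for i,j in zip(p,q)],.06).round(4))
T=np.array([W(237,337,.06),W(282,387,.06),W(342,419,.06),W(473,419,.06),W(532,386,.06)])[:,:2]
c,*_=np.linalg.lstsq(np.c_[2*T,np.ones(5)],(T**2).sum(1),rcond=None); c=c[:2]
print('centre',c,np.degrees(np.arctan2(*(T-c).T[::-1])),'tip dir',np.degrees(np.arctan2(*(t[:2]-c)[::-1])),np.hypot(*(t[:2]-c)))
```

```text
line 9.529288464703143 [ 0.52308609 -0.16476525  0.098     ]
-50 -47.2 2.8 [ 0.5219 -0.1947  0.06  ]
-30 -29.1 0.9 [ 0.5295 -0.1849  0.06  ]
-10 -9.6 0.4 [ 0.5336 -0.1729  0.06  ]
30 32.2 2.2 [ 0.5289 -0.1493  0.06  ]
50 50.1 0.1 [ 0.5204 -0.14    0.06  ]
centre [ 0.49869029 -0.16788636] [-49.25918575 -28.90727227  -8.38684979  31.49140289  51.84715576] tip dir 7.290605048250715 0.02459464272237405
```

Run:
```python
from rig import bot
print(bot.sign_off())
```

```text
the job is handed in; nothing more can be done
None
```

The pointer knob is back on its shaft, seated on the deck and set to the second click from the anticlockwise stop. I handed the job in at about 12 s.

- **Fitting:** I rested the knob on the key with about 4 N and turned it clockwise until the force vanished, near 29° right of the dial's x. It then went down freely and met the deck 10 mm lower, with about 5 N at tool height 0.091 m.
- **Setting:** I turned it anticlockwise to about 4° past the 10° left click, to take up the play on the key. I then turned it back until the torque was near zero, let go and lifted clear.
- **Last check:** the wrist picture shows the knob on the deck with the pointer between the 10° right and 30° left ticks, on the second click. The white line reads about 8° left. The cruder direction, from the dial centre to the pointer tip, reads about 6°. The target is 10°, so both read low. The keyway's play is about ±4.6°, and I took the gap as that play plus picture error and did not adjust further.
- **Not checked:** the shaft's own angle can't be seen under the knob. I touched nothing else on purpose, but I took no final picture of the whole bench.

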